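# Close the amplifier's cover and key it on

### The arm

A 6-joint arm with a two-finger parallel gripper is mounted at the origin on the work surface. World frame = base frame: x ahead of the robot, y to its left, z up, the work surface at z = 0. Lengths are in m, angles in rad, forces in N, time in s.
With the tool pointing down it reaches from about 0.425 to 0.95 m from the base axis. Payload 3.5 kg.
Tool frame: the origin (TCP) lies on the centre line of the jaws, within the pads' length; the fingertips stand 11 mm ahead of it and the grasp point (between the pads) lies 8 mm behind it; y points along the fingers, x is the direction in which the jaws open and shut, and the axes are right-handed (so a half turn about y gives the same grasp; the last joint's range is limited). The gripper opens to 85 mm and grips with 20 to 120 N. Pads are 22 mm wide; open, the fingers measure 114 mm over their backs; the gripper's body (76 mm by 85 mm) begins 54 mm behind the grasp point. The pads swing forward as they close: fully open they stand 13 mm farther back than shut.
Start: joints at [-1.473, 0.286, 1.577, -0, 1.279, -0.15], TCP at [0.166, -0.654, 0.242] pointing down, gripper open.
Joint ranges: [-2.77, 2.77], [-0.9, 2.22], [0.21, 2.48], [-1.53, 4.67], [0.24, 2.81], [-2.84, 2.84]. Speed limits (rad/s): [2.79, 2.79, 3.14, 3.14, 3.14, 3.14].

### API

Orientations are given as a unit quaternion [x, y, z, w].
In Python, from plant import get_state, read_camera, sign_off gives the robot as it stands.
- The arm moves only by the shell command python3 -m inch 'ROWS' [FORCE]. ROWS is JSON, a list of rows, each an object of numbers: "ax", "ay", "az": the turn, a rotation vector about the tool's x, y, z in rad; "x", "y", "z": the shift along the tool's x, y, z in mm; "hand": the closure, from -1 (fully open) to 1 (shut). In form: [{"ax": .., "ay": .., "az": .., "x": .., "y": .., "z": .., "hand": ..}, ...]. A call has 1 to 5 rows; each row shifts and turns the commanded pose from where the row before left it, along the tool's axes as they then stand; what a row does not reach is not made up. A row lasts 1/12 s, in which the tool goes at most 41.7 mm and 7.16 degrees, less where a joint would pass 70% of its speed; a pose out of reach is approached as far as the arm can. A call with a gripper value outside its range is refused whole. The fingers move at their own pace and stop on an object; FORCE is the grip in N (left out, the last holds). Time passes only in rows, so rows that do not move let the fingers close. It gives the time, the measured TCP pose, the force and the opening at its end, in the units of the state.
- get_state(): the state, without advancing time (a new reading comes with each control period).
- read_camera(name): name is "scene" or "top" or "wrist"; returns a dict with "img" (400x640x3 uint8, red, green, blue), "fov_y" (degrees; the focal length in pixels is half the picture's height over the tangent of half this angle, whatever the lens; pixels are square), "cx", "cy" (the principal point, pixels), "T" (4x4, takes a point from camera to world coordinates); the wrist camera has in their place "T_tool_cam" (4x4, takes a point from camera to tool coordinates, whose origin is the TCP and whose axes are the tool frame's). Camera axes: x right, y down, z forward; pixel columns grow to the right and rows downward; lengths in m; the calibration is good to about 2 mm. A picture is of the moment at which its call begins: read the wrist's pose just before it. There is no depth.
- sign_off(): hands the job in, once; it reports no verdict.
The state is a dict: "time": time; "qpos": joint angles; "dq": joint speeds; "joint_efforts": joint torques, N m; "eef_pos": TCP position; "tcp_rot": TCP orientation; "contact_force": force on the tool from outside, world axes, zero at the start; "wrist_torque": the same for the moment, N m; "opening": opening from 0.0 (shut) to 1.0 (fully open).
Only numpy, scipy, OpenCV 4.12 (cv2) and the standard library are available. Lean on these libraries where they do the work, as an engineer would, in place of code of your own. Each camera call takes 0.05 s, during which the arm holds its last target. There are 200 camera calls.

### The job

Take the aluminium cover plate out of its stand and lay it flat, handle up, on the grey deck of the amplifier at the end away from the key, and let go of it. Then take it by its handle and, without lifting it, slide it along the fence over the deck until it drops fully home, flush, into the shallow pocket. Only with the cover home, turn the key clockwise all the way to start, hold it there for a moment, and let it spring back; leave the mug, handheld radio and logbook alone.

Things in the scene. Friction and masses are not known exactly. Their poses are not given: they have to be found in the camera images.
- plate_center (a point): Middle of the 8 mm slab of the loose aluminium cover plate, 110 x 100 x 8 mm, 0.28 kg. Handle bar on the middle of one face: 32 long, 14 wide, 26 mm tall. Axes: x = out of the handle's face, y = 110 mm side, z = 100 mm side and bar's length. It starts upright in the stand, z up, handle pointing away from the robot; may lean 7 degrees; the bar's upper end is 34 mm below the top edge.
- rack: Low dark steel stand fixed to the table, left or right of the amplifier: base 110 x 140 x 6 mm, two walls 25 mm high and 4 mm thick with an 11 mm slot between, in which the plate stands, its bottom 6 mm above the table and 75 mm of it free above the walls. Origin: on the table under the middle of the slot; x across the slot, y along it, z up.
- amp: Radio amplifier, dark steel case fixed to the table, 250 x 400 mm, 85 mm high. Origin: at table height under the sliding deck; x away from the robot (case -75 to 175 mm), y to the left along the deck (case -200 to 200), z up. A flat grey deck 8 mm thick lies on it: top at 93 mm, x -74 to 62, y about -175 to 115. Cooling fins behind the fence reach 107 mm above the table.
- laying_place (a point): Point on the deck's top in the amplifier's frame at x 0, y -115, z 93 mm: the middle of the end of the deck that is always whole (y -155 to -55), where the plate can be laid; axes as the amplifier. A plate lying on the deck has its middle 97 mm above the table.
- fence (a point): Middle of the upper edge of the straight aluminium fence along the deck's far side, on the face towards the robot (amplifier x 49 mm, y -35, z 103 mm). It runs along y for 310 mm and stands 10 mm above the deck. Slid against it with the 110 mm side along it, the plate comes over the pocket in line.
- pocket_range (a point): Middle of the stretch of deck that holds the pocket (amplifier x -2, y 27, z 93 mm). The pocket is a recess 8 mm deep with a dark slatted floor, 104 mm in x (-54 to 50) by 114 mm in y. Its middle lies anywhere within 20 mm either way of this point along y, differs every time and is not reported: see or feel it. A plate home in it has its middle 89 mm above the table.
- key_grip (a point): Middle of the key's black grip, on its vertical turning axis: at the amplifier's x 0, y 170, z 116 mm. Grip 32 mm long (along the amplifier's x at rest), 10 mm thick (along its y), 28 mm high, its lower end 5 mm above a steel barrel 12 mm high on the case.
- key (a joint): Turning angle of the key in rad: 0 at rest (run), grows clockwise seen from above, stop at 1.2 (start). A spring (0.12 N m per rad) turns it back to 0 when let go.
- mug: Bystander: white mug, 80 mm across, 95 mm high, standing on the other side of the amplifier from the stand. Origin: centre of its underside.
- handheld: Bystander: black handheld radio, 34 x 58 x 115 mm with an aerial 60 mm long on top, standing left of the amplifier. Origin: centre of its underside.
- logbook: Bystander: small blue logbook, 109 x 154 x 17 mm, lying flat right of the amplifier. Origin: centre of its underside.
Not all that is in view belongs to the job. What is shaped like the part that bears plate_center but blue, pink or red is not meant.

How it is judged:
On the way, in this order (a step that is already met when the one before it is completed fails the run):
1. the cover plate lies flat on the deck, handle up, away from the key, let go, and not in the pocket (x of plate_center in the frame of amp between -0.08 and 0.08 m and y of plate_center in the frame of amp between -0.2 and -0.06 m and z of plate_center in the frame of amp between 0.094 and 0.101 m and angle between plate_center's own x axis and vertical below 0.06 rad and contact force between the fingers and plate below 0.1 N), for 0.2 s.
2. the cover plate is home in the pocket, flush and level (x of plate_center in the frame of amp between -0.08 and 0.08 m and y of plate_center in the frame of amp between -0.2 and 0.12 m and z of plate_center in the frame of amp between 0.086 and 0.091 m and angle between plate_center's own x axis and vertical below 0.03 rad), for 0.2 s.
3. the key is turned to start and held a moment (value of joint key above 0.9 rad), for 0.2 s.
At the end, for the whole second after the job is handed in: The cover plate is level (within 0.03 rad), handle up and home in the pocket (its middle 86 to 91 mm above the table, over the deck), at rest; the key has been turned past 0.9 rad for 0.2 s and has sprung back below 0.12 rad (all of step 2 and value of joint key below 0.12 rad and linear speed of plate below 0.02 m/s); the robot touches nothing.
It fails at once if the plate is carried or dropped level over the deck, more than 15 mm above it, instead of being slid (x of plate_center in the frame of amp between -0.08 and 0.08 m and y of plate_center in the frame of amp between -0.05 and 0.12 m and z of plate_center in the frame of amp above 0.112 m and angle between plate_center's own x axis and vertical below 0.2 rad).
It fails at once if the key is turned while the cover is not home (value of joint key above 0.4 rad and not (x of plate_center in the frame of amp between -0.08 and 0.08 m and y of plate_center in the frame of amp between -0.2 and 0.12 m and z of plate_center in the frame of amp between 0.086 and 0.091 m and angle between plate_center's own x axis and vertical below 0.03 rad)).
It fails at once if the mug is pushed about (moved more than 30 mm) (distance of mug from where it was at the start of the episode above 0.03 m).
It fails at once if the handheld is pushed about (moved more than 30 mm) (distance of handheld from where it was at the start of the episode above 0.03 m).
It fails at once if the logbook is pushed about (moved more than 30 mm) (distance of logbook from where it was at the start of the episode above 0.03 m).
It also fails if it takes over 72 s, if anything falls off the work surface, if the arm or the gripper's body presses on something with over 40 N, if the wrist force passes 120 N, or if a joint passes its speed limit or range.

## Working session

There is one attempt and no reset: what is moved stays moved. The work goes in short steps, Python scripts to look and compute and a shell command to move; the robot and the scene stay as the last step left them, time stands still between calls to the robot, and variables do not carry over. Pictures are saved under pics/ and viewed, about 8 in all and at most 12, crops included, and the job is handed in when it is done.

```bash
ls; mkdir -p pics
cat > h.py <<'E'
import numpy as np, cv2
from plant import get_state, read_camera
from scipy.spatial.transform import Rotation as R
def cam(n):
    s=get_state(); c=read_camera(n)
    if n=='wrist':
        T=np.eye(4);T[:3,:3]=R.from_quat(s['tcp_rot']).as_matrix();T[:3,3]=s['eef_pos'];c['T']=T@np.array(c['T_tool_cam'])
    c['T']=np.array(c['T']); c['f']=200/np.tan(np.radians(c['fov_y'])/2); return c
def ray(c,u,v):
    d=c['T'][:3,:3]@np.array([(u-c['cx'])/c['f'],(v-c['cy'])/c['f'],1]); return c['T'][:3,3],d
def onz(c,u,v,z):
    o,d=ray(c,u,v); return o+d*(z-o[2])/d[2]
def proj(c,p):
    q=np.linalg.inv(c['T'])@np.append(p,1); return c['f']*q[:2]/q[2]+[c['cx'],c['cy']]
def save(c,n): cv2.imwrite('pics/'+n+'.png',c['img'][:,:,::-1])
E
python3 - <<'E'
from h import *
for n in ('scene','top'):
    c=cam(n);save(c,n+'0');np.save(n+'0.npy',c,allow_pickle=True);print(n,c['T'].round(3).tolist(),c['f'],c['cx'],c['cy'])
s=get_state();print(s);print(R.from_quat(s['tcp_rot']).as_matrix().round(3))
E
```

```text
pics
scene [[0.299, 0.805, -0.512, 1.199], [0.954, -0.257, 0.153, -0.305], [-0.008, -0.534, -0.845, 1.319], [0.0, 0.0, 0.0, 1.0]] 480.7599406982843 316.30846294647773 205.15339130756067
top [[0.012, -0.996, 0.088, 0.343], [-1.0, -0.011, 0.008, -0.068], [-0.007, -0.088, -0.996, 1.644], [0.0, 0.0, 0.0, 1.0]] 441.01491402580837 314.5520127442363 200.18080529383832
{'time': 0.1, 'qpos': array([-1.47304578e+00,  2.87097583e-01,  1.57805609e+00, -8.25264604e-07,
        1.27863091e+00, -1.49997656e-01]), 'dq': array([-7.41076662e-04, -2.35961585e-03, -1.10718365e-03,  1.52981764e-05,
       -7.05553449e-04,  1.51166221e-03]), 'joint_efforts': array([ 5.45785224e-04, -4.07298553e+01, -2.93700206e+01, -1.66691593e-04,
        3.41822131e-03, -4.20981777e-06]), 'eef_pos': array([ 0.16549654, -0.65379082,  0.24105802]), 'tcp_rot': array([-0.55738528,  0.43492329, -0.43385592,  0.55850911]), 'contact_force': array([-0.45192322,  0.54828738,  0.07345808]), 'wrist_torque': array([0.02239645, 0.02189949, 0.05210216]), 'opening': 0.9982661374199351}
[[ 0.245 -0.     0.969]
 [-0.969  0.002  0.245]
 [-0.002 -1.     0.   ]]
```

View pics/scene0.png

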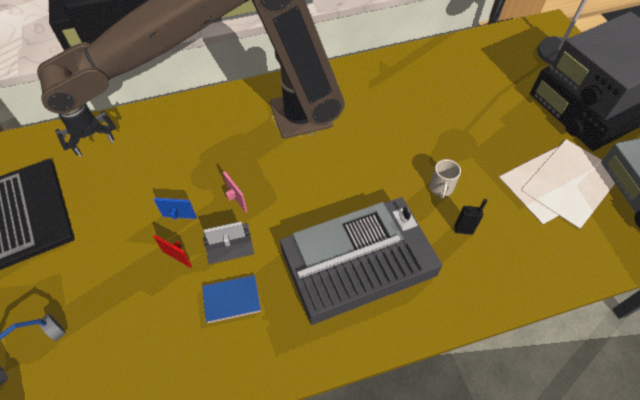

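View pics/top0.png

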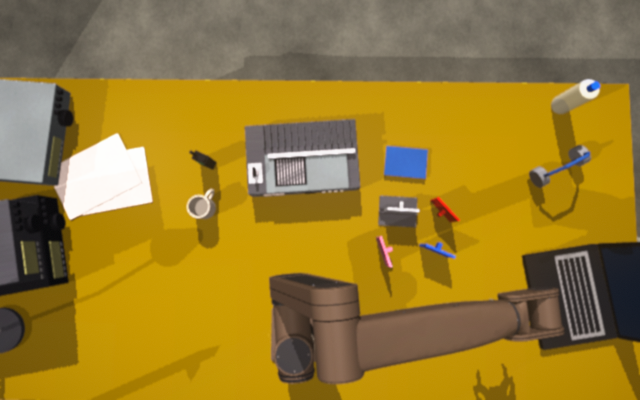

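The scene view shows the stand with the grey plate near (228,238), with the pink, blue and red decoys around it. The amplifier is at (360,255), the pocket slats at (368,230) and the key at (405,215). In the top view the plate is at (402,208), the pocket at (290,171) and the key at (255,173).

Run:
```python
from h import *
t=np.load('top0.npy',allow_pickle=True).item();s=np.load('scene0.npy',allow_pickle=True).item()
a=cv2.resize(t['img'][110:260,235:475],(800,500),interpolation=cv2.INTER_CUBIC)
cv2.imwrite('pics/topc.png',a[:,:,::-1])
b=cv2.resize(s['img'][160:330,150:450],(800,453),interpolation=cv2.INTER_CUBIC)
cv2.imwrite('pics/scc.png',b[:,:,::-1])
```

```text
(no output)
```

View pics/topc.png

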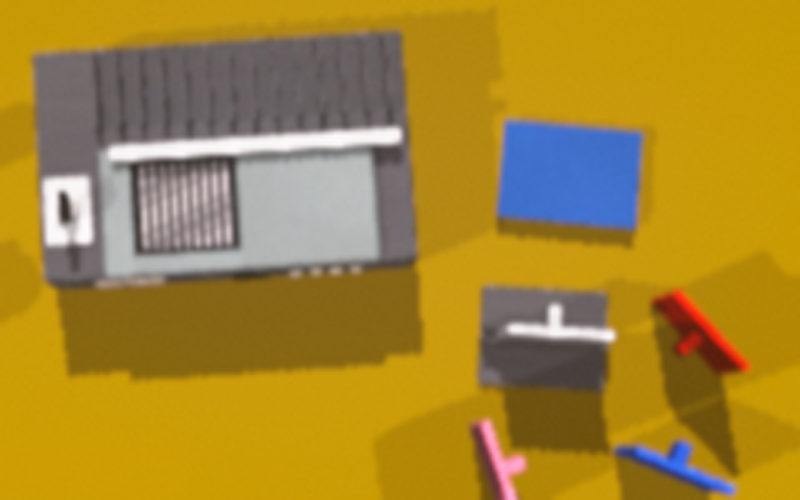

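View pics/scc.png

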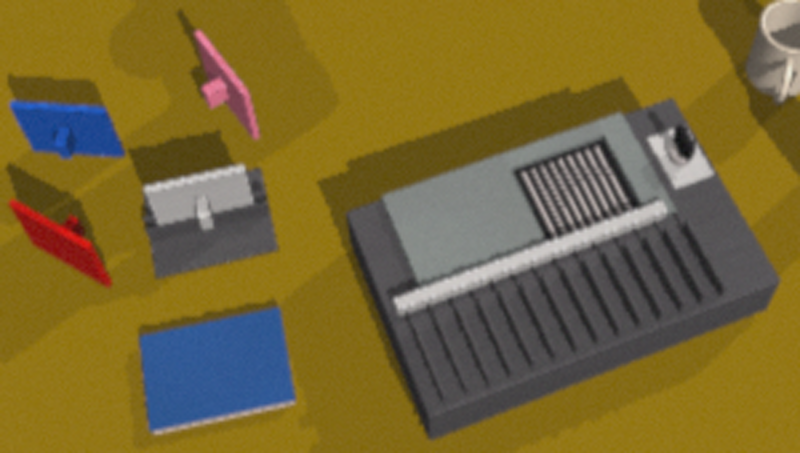

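Crops:
- **Top view:** deck spans columns 105–380 and the pocket spans (133–240, 160–250). The fence's near edge runs from (110,160) to (402,143). The plate's top edge runs from (508,328) to (612,335), with the bar at (555,318).
- **Scene view:** the plate's top edge runs from (145,190) to (243,170).

Run:
```python
from h import *
t=np.load('top0.npy',allow_pickle=True).item();s=np.load('scene0.npy',allow_pickle=True).item()
T=lambda x,y,z:onz(t,234.65+x*.3,109.65+y*.3,z)[:2]
S=lambda x,y,z:onz(s,149.7+x*.375,159.7+y*.375,z)[:2]
def show(n,p):print(n,(1000*np.array(p)).round(0).tolist())
case=[T(35,55,.085),T(400,33,.085),T(415,262,.085),T(47,283,.085)]
case2=[S(350,213,.085),S(672,100,.085),S(778,280,.085),S(430,435,.085)]
for c in(case,case2):show('case',c);r=cv2.minAreaRect(np.float32(c)*1000);print(r)
show('fence T',[T(110,160,.103),T(402,143,.103)]);show('fence S',[S(395,298,.103),S(662,203,.103)])
show('pocket T',[T(133,163,.093),T(236,160,.093),T(240,247,.093),T(138,252,.093)])
show('pocket S',[S(515,172,.093),S(603,142,.093),S(637,180,.093)])
show('plate T',[T(508,328,.106),T(612,335,.106),T(555,308,.072)]);show('plate S',[S(145,188,.106),S(243,168,.106)])
show('base T',[T(482,288,.006),T(607,292,.006),T(604,389,.006),T(480,385,.006)]);show('base S',[S(275,248,.006),S(157,275,.006)])
show('key',[T(68,208,.13),S(682,140,.13)])
```

```text
case [[746.0, 197.0], [774.0, -197.0], [525.0, -214.0], [498.0, 178.0]]
((635.4937744140625, -8.796066284179688), (249.55308532714844, 395.4383239746094), 4.0905656814575195)
case [[533.0, -214.0], [504.0, 177.0], [747.0, 195.0], [797.0, -204.0]]
((650.0982055664062, -13.491790771484375), (263.2865905761719, 401.7128601074219), 4.3419976234436035)
fence T [[628.0, 112.0], [650.0, -198.0]]
fence S [[653.0, -197.0], [633.0, 108.0]]
pocket T [[627.0, 88.0], [632.0, -22.0], [538.0, -27.0], [532.0, 81.0]]
pocket S [[543.0, -28.0], [537.0, 78.0], [594.0, 96.0]]
plate T [[454.0, -310.0], [448.0, -418.0], [479.0, -365.0]]
plate S [[447.0, -420.0], [455.0, -313.0]]
base T [[506.0, -296.0], [503.0, -436.0], [395.0, -432.0], [397.0, -294.0]]
base S [[508.0, -302.0], [501.0, -437.0]]
key [[572.0, 151.0], [580.0, 149.0]]
```

```bash
python3 -m inch '[{"x":-15,"z":25},{"x":-15,"z":25},{"x":-15,"z":25},{"x":-15,"z":25},{"x":-15,"z":25}]' 40; python3 -m inch '[{"x":-15,"z":25},{"x":-15,"z":25},{"x":-15,"z":25},{"x":-15,"z":25},{"x":-15,"z":25}]'; python3 -m inch '[{"x":-15,"z":25},{"x":-15,"z":25},{"x":-15,"z":24},{"x":-15,"z":24}]'
python3 -m inch '[{"ay":-0.12},{"ay":-0.12},{"ay":-0.12},{"ay":-0.12},{"ay":-0.12}]'; python3 -m inch '[{"ay":-0.12},{"ay":-0.12},{"ay":-0.12},{"ay":-0.12},{"ay":-0.12}]';python3 -m inch '[{"ay":-0.067},{"x":0},{"x":0}]'
python3 - <<'E'
from h import *
s=get_state();print(s['time'],s['qpos'].round(3),s['eef_pos'],R.from_quat(s['tcp_rot']).as_matrix().round(3))
c=cam('wrist');save(c,'w1');np.save('w1.npy',c,allow_pickle=True);print(c['T'].round(3).tolist(),c['f'])
E
```

```text
0.1 [-1.473  0.287  1.578 -0.     1.279 -0.15 ] [ 0.16549654 -0.65379082  0.24105802] [[ 0.245 -0.     0.969]
 [-0.969  0.002  0.245]
 [-0.002 -1.     0.   ]]
[[0.244, -0.919, -0.309, 0.245], [-0.97, -0.232, -0.076, -0.634], [-0.002, 0.318, -0.948, 0.373], [0.0, 0.0, 0.0, 1.0]] 324.9370777585639validation failed for argument at $[0]...
validation failed for argument at $[0]...
validation failed for argument at $[0]...
validation failed for argument at $[0]...
validation failed for argument at $[0]...
validation failed for argument at $[0]...
```

```bash
python3 -m inch '[{"ax":0,"ay":0,"az":0,"x":-15,"y":0,"z":25,"hand":-1}]' 40;  python3 -m inch --help | head -20
```

```text
time: 0.23
eef_pos: [0.1832, -0.6357, 0.2415]
tcp_rot: [0.558, -0.436, 0.435, -0.556]
contact_force: [-0.0, -0.1, -0.4]
opening: 1.001invalid input: not JSON, or not a number
```

```bash
python3 -m inch '[{"ax":0,"ay":-0.06,"az":0,"x":-15,"y":0,"z":25,"hand":-1}]' | head -3
python3 -m inch '[{"ax":0,"ay":0,"az":0,"x":-15,"y":0,"z":26,"hand":-1},{"ax":0,"ay":0,"az":0,"x":-15,"y":0,"z":26,"hand":-1},{"ax":0,"ay":0,"az":0,"x":-15,"y":0,"z":26,"hand":-1},{"ax":0,"ay":0,"az":0,"x":-15,"y":0,"z":26,"hand":-1},{"ax":0,"ay":0,"az":0,"x":-15,"y":0,"z":26,"hand":-1}]' | head -3
python3 -m inch '[{"ax":0,"ay":0,"az":0,"x":-15,"y":0,"z":26,"hand":-1},{"ax":0,"ay":0,"az":0,"x":-15,"y":0,"z":26,"hand":-1},{"ax":0,"ay":0,"az":0,"x":-15,"y":0,"z":26,"hand":-1},{"ax":0,"ay":0,"az":0,"x":-15,"y":0,"z":26,"hand":-1},{"ax":0,"ay":0,"az":0,"x":-15,"y":0,"z":26,"hand":-1}]'
python3 -m inch '[{"ax":0,"ay":-0.12,"az":0,"x":0,"y":0,"z":0,"hand":-1},{"ax":0,"ay":-0.12,"az":0,"x":0,"y":0,"z":0,"hand":-1},{"ax":0,"ay":-0.12,"az":0,"x":0,"y":0,"z":0,"hand":-1},{"ax":0,"ay":-0.12,"az":0,"x":0,"y":0,"z":0,"hand":-1},{"ax":0,"ay":-0.12,"az":0,"x":0,"y":0,"z":0,"hand":-1}]' | head -1
python3 -m inch '[{"ax":0,"ay":-0.12,"az":0,"x":0,"y":0,"z":0,"hand":-1},{"ax":0,"ay":-0.12,"az":0,"x":0,"y":0,"z":0,"hand":-1},{"ax":0,"ay":-0.12,"az":0,"x":0,"y":0,"z":0,"hand":-1},{"ax":0,"ay":-0.12,"az":0,"x":0,"y":0,"z":0,"hand":-1},{"ax":0,"ay":-0.12,"az":0,"x":0,"y":0,"z":0,"hand":-1}]' | head -1
python3 -m inch '[{"ax":0,"ay":0,"az":0,"x":0,"y":0,"z":0,"hand":-1},{"ax":0,"ay":0,"az":0,"x":0,"y":0,"z":0,"hand":-1}]'
python3 - <<'E'
from h import *
s=get_state();print(s['time'],s['qpos'].round(3),s['eef_pos'],R.from_quat(s['tcp_rot']).as_matrix().round(3))
c=cam('wrist');save(c,'w1');np.save('w1.npy',c,allow_pickle=True);print(c['T'].round(3).tolist(),c['f'])
E
```

```text
time: 0.32
eef_pos: [0.206, -0.613, 0.2414]
tcp_rot: [-0.57, 0.418, -0.418, 0.571]
time: 0.73
eef_pos: [0.3086, -0.5007, 0.2419]
tcp_rot: [-0.571, 0.418, -0.417, 0.571]
time: 1.15
eef_pos: [0.4097, -0.3899, 0.242]
tcp_rot: [-0.571, 0.418, -0.417, 0.571]
contact_force: [-0.8, -0.3, 0.2]
opening: 1.0
time: 1.57
time: 1.98
time: 2.15
eef_pos: [0.4089, -0.3911, 0.242]
tcp_rot: [-0.707, 0.023, -0.023, 0.707]
contact_force: [0.1, -0.1, 0.1]
opening: 1.003
2.15 [-0.942  0.047  1.849  0.     1.246 -0.876] [ 0.40892115 -0.3911454   0.24203387] [[ 0.998 -0.     0.066]
 [-0.066  0.     0.998]
 [-0.    -1.     0.   ]]
[[0.998, -0.064, -0.023, 0.414], [-0.068, -0.946, -0.317, -0.31], [-0.001, 0.318, -0.948, 0.374], [0.0, 0.0, 0.0, 1.0]] 324.9370777585639
```

View pics/w1.png

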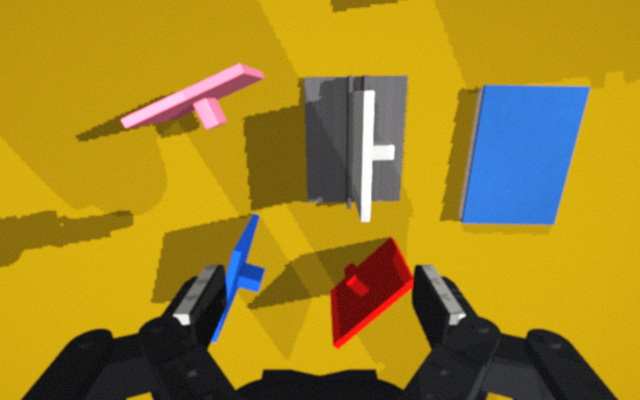

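The wrist view shows the plate's top edge as a white strip from about (369,91) to (364,220). The bar is at (383,153), and the stand base corners are (304,78), (406,76), (402,205) and (305,200).

Run:
```python
from h import *
c=np.load('w1.npy',allow_pickle=True).item()
im=c['img'].astype(int);m=((im.min(2)>190)).astype(np.uint8)
m[:,:330]=0;m[:,400:]=0;m[:80]=0;m[230:]=0
for v in range(92,222,10):
    u=np.where(m[v])[0];print(v,u.min() if len(u) else None,u.max() if len(u) else None,end='; ')
print()
f=lambda u,v,z:(1000*onz(c,u,v,z)[:2]).round(0).tolist()
print('top',f(369,91,.106),f(364.5,220,.106)); print('bar',f(392,153,.072))
print('base',[f(*p,.006) for p in((304,78),(406,76),(402,205),(305,200))])
```

```text
92 364 374; 102 364 373; 112 364 373; 122 363 373; 132 363 372; 142 363 372; 152 363 393; 162 362 371; 172 362 371; 182 362 371; 192 362 370; 202 361 370; 212 361 369; 
top [453.0, -311.0] [447.0, -419.0]
bar [478.0, -367.0]
base [[399.0, -294.0], [507.0, -299.0], [505.0, -443.0], [389.0, -429.0]]
```

```bash
python3 -m inch '[{"ax":0,"ay":0,"az":0,"x":20,"y":0,"z":15,"hand":-1},{"ax":0,"ay":0,"az":0,"x":19,"y":0,"z":14,"hand":-1},{"ax":0,"ay":0,"az":0,"x":0,"y":30,"z":0,"hand":-1},{"ax":0,"ay":0,"az":0,"x":0,"y":30,"z":0,"hand":-1},{"ax":0,"ay":0,"az":0,"x":0,"y":30,"z":0,"hand":-1}]' 70
python3 -m inch '[{"ax":0,"ay":0,"az":0,"x":0,"y":25,"z":0,"hand":-1},{"ax":0,"ay":0,"az":0,"x":0,"y":20,"z":0,"hand":-1},{"ax":0,"ay":0,"az":0,"x":0,"y":18,"z":0,"hand":-1},{"ax":0,"ay":0,"az":0,"x":0,"y":0,"z":0,"hand":-1},{"ax":0,"ay":0,"az":0,"x":0,"y":0,"z":0,"hand":0}]'
python3 -m inch '[{"ax":0,"ay":0,"az":0,"x":0,"y":0,"z":0,"hand":0.5},{"ax":0,"ay":0,"az":0,"x":0,"y":0,"z":0,"hand":1},{"ax":0,"ay":0,"az":0,"x":0,"y":0,"z":0,"hand":1},{"ax":0,"ay":0,"az":0,"x":0,"y":0,"z":0,"hand":1},{"ax":0,"ay":0,"az":0,"x":0,"y":0,"z":0,"hand":1}]'
python3 -m inch '[{"ax":0,"ay":0,"az":0,"x":0,"y":0,"z":0,"hand":1},{"ax":0,"ay":0,"az":0,"x":0,"y":0,"z":0,"hand":1},{"ax":0,"ay":0,"az":0,"x":0,"y":0,"z":0,"hand":1}]'
```

```text
time: 2.62
eef_pos: [0.4505, -0.3648, 0.1521]
tcp_rot: [0.707, -0.022, 0.023, -0.706]
contact_force: [-0.1, -0.6, -0.5]
opening: 0.996
time: 3.03
eef_pos: [0.4493, -0.3642, 0.0883]
tcp_rot: [-0.706, 0.023, -0.022, 0.707]
contact_force: [0.3, -0.3, 1.1]
opening: 0.881
time: 3.45
eef_pos: [0.4501, -0.3652, 0.0903]
tcp_rot: [0.707, -0.022, 0.023, -0.706]
contact_force: [-0.0, -0.2, -0.1]
opening: 0.144
time: 3.7
eef_pos: [0.4503, -0.3653, 0.0903]
tcp_rot: [0.707, -0.022, 0.023, -0.706]
contact_force: [0.1, 0.8, 5.0]
opening: 0.083
```

```bash
python3 -m inch '[{"ax":0,"ay":0,"az":0,"x":0,"y":-20,"z":0,"hand":1},{"ax":0,"ay":0,"az":0,"x":0,"y":-30,"z":0,"hand":1},{"ax":0,"ay":0,"az":0,"x":0,"y":-30,"z":0,"hand":1},{"ax":0,"ay":0,"az":0,"x":0,"y":-30,"z":0,"hand":1},{"ax":0,"ay":0,"az":0,"x":0,"y":-30,"z":0,"hand":1}]' 
python3 -m inch '[{"ax":0,"ay":0,"az":0,"x":12,"y":0,"z":30,"hand":1},{"ax":0,"ay":0,"az":0,"x":12,"y":0,"z":30,"hand":1},{"ax":0,"ay":0,"az":0,"x":12,"y":0,"z":30,"hand":1},{"ax":0,"ay":0,"az":0,"x":12,"y":0,"z":30,"hand":1}]'
python3 -m inch '[{"ax":0,"ay":0,"az":0,"x":12,"y":0,"z":31,"hand":1},{"ax":0,"ay":0,"az":0,"x":12,"y":0,"z":31,"hand":1},{"ax":0,"ay":0,"az":0,"x":12,"y":0,"z":31,"hand":1},{"ax":0,"ay":-0.07,"az":0,"x":12,"y":0,"z":30,"hand":1},{"ax":0,"ay":-0.066,"az":0,"x":0,"y":0,"z":0,"hand":1}]'
python3 -m inch '[{"ax":0,"ay":0,"az":0,"x":0,"y":0,"z":0,"hand":1}]'
python3 -c "
from h import *
s=get_state();print(s['qpos'].round(3),R.from_quat(s['tcp_rot']).as_matrix().round(3))"
```

```text
time: 4.12
eef_pos: [0.449, -0.3639, 0.229]
tcp_rot: [-0.706, 0.023, -0.022, 0.708]
contact_force: [0.2, -1.2, -2.4]
opening: 0.076
time: 4.45
eef_pos: [0.5048, -0.2465, 0.228]
tcp_rot: [-0.706, 0.023, -0.022, 0.707]
contact_force: [0.3, -0.1, -2.2]
opening: 0.076
time: 4.87
eef_pos: [0.5616, -0.1231, 0.2277]
tcp_rot: [-0.705, -0.028, 0.029, 0.708]
contact_force: [-0.4, 0.3, -2.0]
opening: 0.081
time: 4.95
eef_pos: [0.5606, -0.1262, 0.2277]
tcp_rot: [-0.706, -0.026, 0.028, 0.707]
contact_force: [-0.7, -0.6, -2.4]
opening: 0.077
[-0.398  0.081  1.84  -0.     1.223 -0.475] [[ 0.997 -0.003 -0.077]
 [ 0.077  0.001  0.997]
 [-0.003 -1.     0.001]]
```

```bash
python3 -m inch '[{"ax":0,"ay":0,"az":-0.12,"x":0,"y":0,"z":0,"hand":1},{"ax":0,"ay":0,"az":-0.12,"x":0,"y":0,"z":0,"hand":1},{"ax":0,"ay":0,"az":-0.12,"x":0,"y":0,"z":0,"hand":1},{"ax":0,"ay":0,"az":-0.12,"x":0,"y":0,"z":0,"hand":1},{"ax":0,"ay":0,"az":-0.12,"x":0,"y":0,"z":0,"hand":1}]' 
python3 -c "
from h import *
s=get_state();print(s['qpos'].round(3),R.from_quat(s['tcp_rot']).as_matrix().round(3))"
python3 -m inch '[{"ax":0,"ay":0,"az":-0.1,"x":0,"y":0,"z":0,"hand":1},{"ax":0,"ay":0,"az":-0.1,"x":0,"y":0,"z":0,"hand":1},{"ax":0,"ay":0,"az":0,"x":0,"y":0,"z":0,"hand":1}]' 
python3 -c "
from h import *
s=get_state();print(s['qpos'].round(3),R.from_quat(s['tcp_rot']).as_matrix().round(3))"
```

```text
time: 5.37
eef_pos: [0.5599, -0.1292, 0.2289]
tcp_rot: [-0.667, -0.234, -0.187, 0.682]
contact_force: [0.8, 1.2, -2.6]
opening: 0.076
[-0.543 -0.18   2.169  0.525  0.71  -0.938] [[ 0.821  0.566 -0.07 ]
 [ 0.057  0.04   0.998]
 [ 0.568 -0.823 -0.   ]]
time: 5.62
eef_pos: [0.5573, -0.1278, 0.2244]
tcp_rot: [-0.641, -0.294, -0.249, 0.664]
contact_force: [-1.1, 0.8, -3.6]
opening: 0.08
[-0.594 -0.225  2.271  0.869  0.615 -1.269] [[ 0.703  0.708 -0.07 ]
 [ 0.045  0.054  0.998]
 [ 0.71  -0.704  0.006]]
```

```bash
python3 -m inch '[{"ax":0,"ay":0,"az":0,"x":-18,"y":18,"z":0,"hand":1},{"ax":0,"ay":0,"az":0,"x":-18,"y":18,"z":0,"hand":1},{"ax":0,"ay":0,"az":-0.1,"x":0,"y":0,"z":0,"hand":1},{"ax":0,"ay":0,"az":-0.1,"x":0,"y":0,"z":0,"hand":1},{"ax":0,"ay":0,"az":0,"x":0,"y":0,"z":0,"hand":1}]' 
python3 -c "
from h import *
s=get_state();print(s['qpos'].round(3),R.from_quat(s['tcp_rot']).as_matrix().round(3))"
```

```text
time: 6.03
eef_pos: [0.5597, -0.1262, 0.1742]
tcp_rot: [-0.615, -0.341, -0.296, 0.646]
contact_force: [-0.9, -1.0, -3.0]
opening: 0.078
[-0.627 -0.137  2.36   1.379  0.566 -1.805] [[ 0.592  0.802 -0.078]
 [ 0.038  0.068  0.997]
 [ 0.805 -0.593  0.01 ]]
```

```bash
python3 -m inch '[{"ax":0,"ay":0,"az":0,"x":-8,"y":11,"z":0,"hand":1},{"ax":0,"ay":0,"az":0,"x":-8,"y":10,"z":0,"hand":1},{"ax":0,"ay":0,"az":-0.07,"x":0,"y":0,"z":0,"hand":1},{"ax":0,"ay":0,"az":-0.07,"x":0,"y":0,"z":0,"hand":1},{"ax":0,"ay":0,"az":-0.07,"x":0,"y":0,"z":0,"hand":1}]' 
python3 -c "
from h import *
s=get_state();print(s['qpos'].round(3),R.from_quat(s['tcp_rot']).as_matrix().round(3))
p=s['eef_pos']+R.from_quat(s['tcp_rot']).apply([0.,.084,0]);print(p)"
```

```text
time: 6.45
eef_pos: [0.57, -0.1261, 0.1534]
tcp_rot: [-0.575, -0.408, -0.362, 0.61]
contact_force: [-0.4, -0.0, -2.4]
opening: 0.075
[-0.656 -0.017  2.408  1.909  0.711 -2.354] [[ 0.406  0.91  -0.081]
 [ 0.028  0.076  0.997]
 [ 0.913 -0.407  0.006]]
[ 0.64649189 -0.11964441  0.11916842]
```

```bash
python3 -m inch '[{"ax":0,"ay":0,"az":0,"x":-11,"y":-3,"z":0,"hand":1},{"ax":0,"ay":0,"az":0,"x":-11,"y":-3,"z":0,"hand":1},{"ax":0,"ay":0,"az":-0.05,"x":0,"y":0,"z":0,"hand":1},{"ax":0,"ay":0,"az":-0.05,"x":0,"y":0,"z":0,"hand":1},{"ax":0,"ay":0,"az":0,"x":0,"y":0,"z":0,"hand":1}]' 
python3 -c "
from h import *
s=get_state();print(s['qpos'].round(3),R.from_quat(s['tcp_rot']).as_matrix().round(3))
p=s['eef_pos']+R.from_quat(s['tcp_rot']).apply([0.,.084,0]);print(p)
c=cam('scene');b=cv2.resize(c['img'][160:330,220:460],(720,510),interpolation=cv2.INTER_CUBIC);cv2.imwrite('pics/sc2.png',b[:,:,::-1])"
```

```text
time: 6.87
eef_pos: [0.5545, -0.1265, 0.1332]
tcp_rot: [-0.554, -0.434, -0.391, 0.594]
contact_force: [-0.2, 0.4, -2.6]
opening: 0.08
[-0.7    0.052  2.455  2.053  0.858 -2.544] [[ 0.319  0.944 -0.082]
 [ 0.017  0.081  0.997]
 [ 0.948 -0.319  0.01 ]]
[ 0.63381049 -0.11968229  0.10641834]
```

View pics/sc2.png

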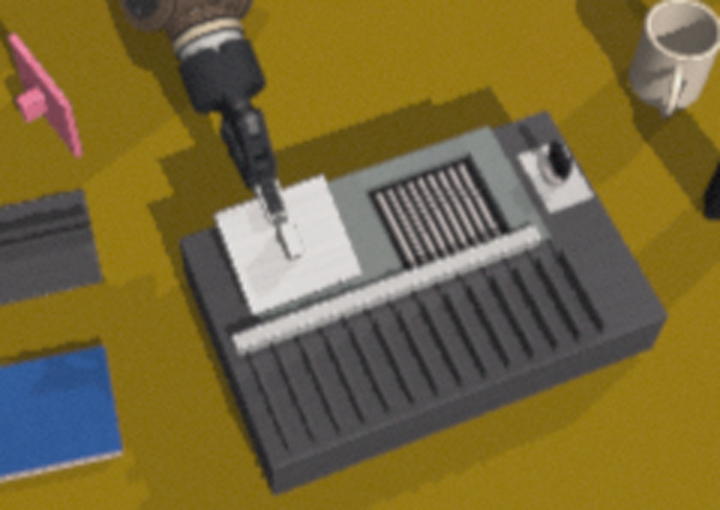

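The plate is held just over the deck's far end, clear of the pocket and nearly flat with the handle up. I'll lower the last few millimetres, then release.

```bash
python3 -m inch '[{"ax":0,"ay":0,"az":0,"x":-3,"y":3,"z":0,"hand":1},{"ax":0,"ay":0,"az":0,"x":-4,"y":3,"z":0,"hand":1},{"ax":0,"ay":0,"az":0,"x":0,"y":0,"z":0,"hand":1}]' 
python3 -m inch '[{"ax":0,"ay":0,"az":0,"x":0,"y":0,"z":0,"hand":0.7},{"ax":0,"ay":0,"az":0,"x":0,"y":0,"z":0,"hand":0.4},{"ax":0,"ay":0,"az":0,"x":0,"y":0,"z":0,"hand":0.4},{"ax":0,"ay":0,"az":0,"x":0,"y":0,"z":0,"hand":0.4}]' 
python3 -m inch '[{"ax":0,"ay":0,"az":0,"x":-2,"y":-10,"z":0,"hand":0.4},{"ax":0,"ay":0,"az":0,"x":-2,"y":-12,"z":0,"hand":0.4},{"ax":0,"ay":0,"az":0,"x":0,"y":-12,"z":0,"hand":0.4}]' 
python3 -c "
from h import *
s=get_state();print(s['qpos'].round(3),R.from_quat(s['tcp_rot']).as_matrix().round(3))
c=cam('scene');b=cv2.resize(c['img'][160:330,220:460],(720,510),interpolation=cv2.INTER_CUBIC);cv2.imwrite('pics/sc3.png',b[:,:,::-1])"
```

```text
time: 7.17
eef_pos: [0.5587, -0.1266, 0.1261]
tcp_rot: [-0.555, -0.435, -0.391, 0.591]
contact_force: [-1.0, 0.7, -2.5]
opening: 0.077
time: 7.5
eef_pos: [0.5585, -0.1267, 0.127]
tcp_rot: [-0.555, -0.436, -0.392, 0.59]
contact_force: [1.0, 0.4, -1.3]
opening: 0.3
time: 7.75
eef_pos: [0.5365, -0.1354, 0.1327]
tcp_rot: [-0.554, -0.436, -0.39, 0.592]
contact_force: [0.1, 0.4, -1.1]
opening: 0.301
[-0.756  0.029  2.484  2.003  0.894 -2.538] [[ 0.314  0.946 -0.084]
 [ 0.021  0.081  0.996]
 [ 0.949 -0.315  0.006]]
```

View pics/sc3.png

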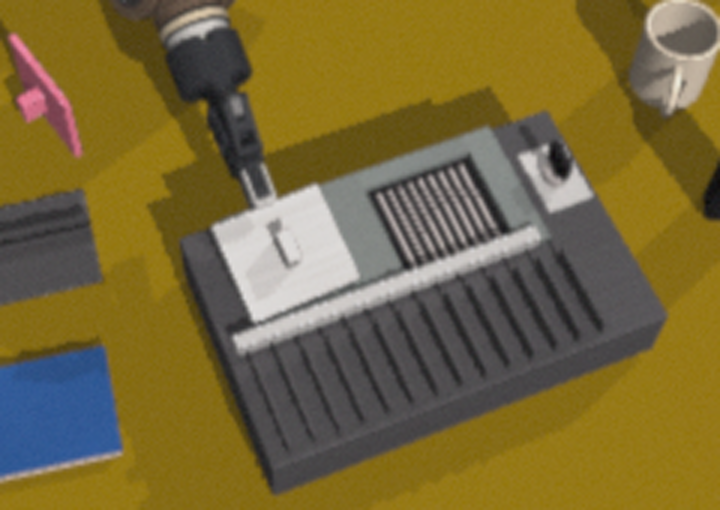

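The plate's near edge is still just within the fingers, with joint 3 at its limit. I'll slide out back-right, which keeps the reach radius constant.

```bash
python3 -m inch '[{"ax":0,"ay":0,"az":0,"x":-3,"y":-8,"z":-10,"hand":0.4},{"ax":0,"ay":0,"az":0,"x":-3,"y":-8,"z":-10,"hand":0.4},{"ax":0,"ay":0,"az":0,"x":-2,"y":-8,"z":-10,"hand":0.4}]'
python3 -c "
from h import *
s=get_state();print(s['qpos'].round(3))
c=cam('scene');b=cv2.resize(c['img'][160:330,220:460],(720,510),interpolation=cv2.INTER_CUBIC);cv2.imwrite('pics/sc4.png',b[:,:,::-1])"
```

```text
time: 8.05
eef_pos: [0.5168, -0.1692, 0.1318]
tcp_rot: [-0.553, -0.436, -0.39, 0.593]
contact_force: [0.1, 0.4, 0.4]
opening: 0.299
[-0.87   0.031  2.485  1.893  0.957 -2.509]
```

View pics/sc4.png

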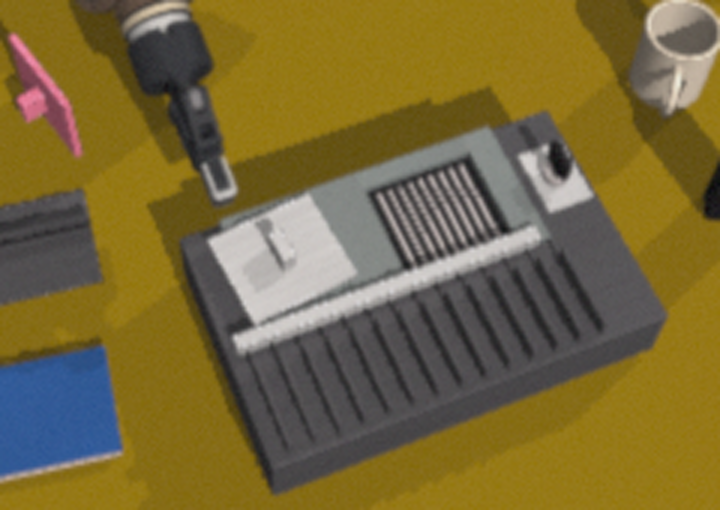

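The plate now lies flat on the deck, handle up at (280,243) and released. Next I'll raise and re-level the tool.

```bash
python3 -m inch '[{"ax":0,"ay":0,"az":0.124,"x":0,"y":0,"z":0,"hand":0.4},{"ax":0,"ay":0,"az":0.124,"x":0,"y":0,"z":0,"hand":0.4},{"ax":0,"ay":0,"az":0.124,"x":0,"y":-5,"z":0,"hand":0.4},{"ax":0,"ay":0,"az":0.124,"x":0,"y":-10,"z":0,"hand":0.4},{"ax":0,"ay":0,"az":0.124,"x":0,"y":-10,"z":0,"hand":0.4}]'
python3 -m inch '[{"ax":0,"ay":0,"az":0.124,"x":0,"y":-20,"z":0,"hand":0.4},{"ax":0,"ay":0,"az":0.124,"x":0,"y":-20,"z":0,"hand":0.4},{"ax":0,"ay":0,"az":0.124,"x":0,"y":-20,"z":0,"hand":0.4},{"ax":0,"ay":0,"az":0.124,"x":0,"y":-20,"z":0,"hand":0.4},{"ax":0,"ay":0,"az":0.13,"x":0,"y":-20,"z":0,"hand":0.4}]'
python3 -m inch '[{"ax":0,"ay":-0.122,"az":0,"x":0,"y":0,"z":0,"hand":0},{"ax":0,"ay":-0.122,"az":0,"x":0,"y":0,"z":0,"hand":0},{"ax":0,"ay":-0.122,"az":0,"x":0,"y":0,"z":0,"hand":0},{"ax":0,"ay":-0.122,"az":0,"x":0,"y":0,"z":0,"hand":0},{"ax":0,"ay":-0.122,"az":0,"x":0,"y":0,"z":0,"hand":0}]'
python3 -m inch '[{"ax":0,"ay":0,"az":0,"x":0,"y":0,"z":0,"hand":0}]'
python3 -c "
from h import *
s=get_state();print(s['qpos'].round(3),R.from_quat(s['tcp_rot']).as_matrix().round(3))"
```

```text
time: 8.52
eef_pos: [0.5043, -0.1661, 0.1409]
tcp_rot: [-0.638, -0.288, -0.229, 0.676]
contact_force: [0.1, 0.3, 0.7]
opening: 0.299
time: 8.93
eef_pos: [0.4607, -0.1703, 0.2147]
tcp_rot: [-0.689, -0.11, -0.038, 0.716]
contact_force: [1.1, -0.3, -0.2]
opening: 0.301
time: 9.35
eef_pos: [0.4619, -0.1698, 0.2134]
tcp_rot: [0.667, 0.325, -0.171, -0.648]
contact_force: [-0.0, 0.2, 0.5]
opening: 0.5
time: 9.43
eef_pos: [0.4619, -0.1699, 0.2133]
tcp_rot: [0.667, 0.324, -0.17, -0.649]
contact_force: [-0.6, 0.8, 0.3]
opening: 0.503
[-0.643 -0.197  2.142  0.193  1.063 -1.443] [[ 0.733  0.211 -0.647]
 [ 0.652  0.051  0.756]
 [ 0.193 -0.976 -0.1  ]]
```

```bash
cat >> h.py <<'E'
A=np.array([[.9974,-.0715,0],[.0715,.9974,0],[0,0,1.]]); O=np.array([.588,-.012,0])
def togo(p,yaw,n=1):
    "rotvec then shift (mm, in target tool axes)"
    s=get_state();M=R.from_quat(s['tcp_rot']).as_matrix();a=np.radians(yaw)
    x=np.array([np.cos(a),np.sin(a),0]);y=np.array([0,0,-1.]);G=np.c_[x,y,np.cross(x,y)]
    d=np.array(p)-s['eef_pos']
    print('rot',R.from_matrix(M.T@G).as_rotvec().round(3),'shift after rot',(1000*G.T@d).round(1),'pos',s['eef_pos'].round(4),'q',s['qpos'].round(2),'F',s['contact_force'].round(1),'t',s['time'])
E
python3 -c "
from h import *
togo([.52,-.10,.25],94.1)"
```

```text
rot [ 0.184 -0.921  0.134] shift after rot [ 65.6 -36.7 -62.9] pos [ 0.4619 -0.1699  0.2133] q [-0.64 -0.2   2.14  0.19  1.06 -1.44] F [-0.6  0.8  0.3] t 9.4333
```

```bash
python3 -m inch '[{"ax":0.023,"ay":-0.115,"az":0.017,"x":0,"y":0,"z":0,"hand":0},{"ax":0.023,"ay":-0.115,"az":0.017,"x":0,"y":0,"z":0,"hand":0},{"ax":0.023,"ay":-0.115,"az":0.017,"x":0,"y":0,"z":0,"hand":0},{"ax":0.023,"ay":-0.115,"az":0.017,"x":0,"y":0,"z":0,"hand":0},{"ax":0.023,"ay":-0.115,"az":0.017,"x":0,"y":0,"z":0,"hand":0}]' |head -1
python3 -m inch '[{"ax":0.023,"ay":-0.115,"az":0.017,"x":0,"y":0,"z":0,"hand":0},{"ax":0.023,"ay":-0.115,"az":0.017,"x":0,"y":0,"z":0,"hand":0},{"ax":0.023,"ay":-0.115,"az":0.017,"x":0,"y":0,"z":0,"hand":0},{"ax":0,"ay":0,"az":0,"x":20,"y":-12,"z":-20,"hand":0},{"ax":0,"ay":0,"az":0,"x":22,"y":-12,"z":-21,"hand":0}]' |head -1
python3 -m inch '[{"ax":0,"ay":0,"az":0,"x":22,"y":-12,"z":-21,"hand":0},{"ax":0,"ay":0,"az":0,"x":0,"y":0,"z":0,"hand":0},{"ax":0,"ay":0,"az":0,"x":0,"y":0,"z":0,"hand":0}]' |head -1
python3 -c "
from h import *
togo([.52,-.10,.25],94.1)
c=cam('wrist');save(c,'w2');np.save('w2.npy',c,allow_pickle=True)"
```

```text
time: 9.85
time: 10.27
time: 10.52
rot [-0.    -0.003 -0.003] shift after rot [1.3 0.  0.4] pos [ 0.5204 -0.1013  0.25  ] q [-0.38 -0.04  1.92 -0.    1.26 -2.02] F [ 0.3 -0.1 -0.8] t 10.5167
```

View pics/w2.png

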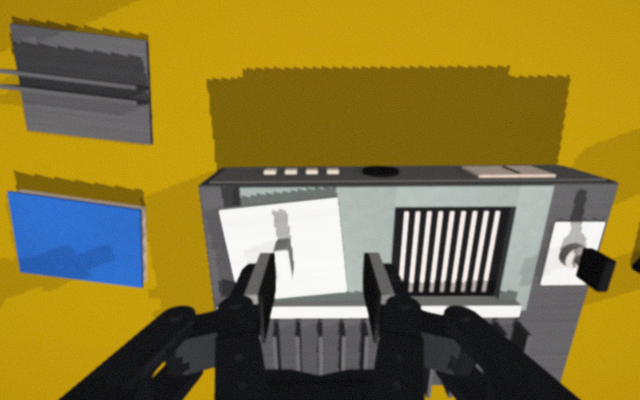

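The wrist view (robot side up) shows:
- Plate corners at (220,210), (337,198), (347,293) and (235,301), slightly rotated.
- Pocket corners at (395,207), (516,207), (500,296) and (392,294).
- The fence at row ~306 and the key grip at (592,268).

Run:
```python
from h import *
c=np.load('w2.npy',allow_pickle=True).item()
def f(n,u,v,z):
    p=onz(c,u,v,z);print(n,(1000*p[:2]).round(0),'amp',(1000*A.T@(p-O))[:2].round(0))
for p in((220,210),(337,198),(347,293)):f('plate',*p,.101)
for p in((395,207),(516,207),(500,296),(392,294)):f('pocket',*p,.093)
for p in((360,306),(519,306)):f('fence',*p,.103)
for p in((204,184),(614,182)):f('case near top',*p,.085)
for p in((579,248),(611,259),(608,290),(582,270)):f('key top',*p,.130)
im=c['img'];m=(im.min(2)>225).astype(np.uint8);m[:190]=0;m[302:]=0;m[:,:205]=0;m[:,360:]=0
k=max(cv2.findContours(m,0,2)[0],key=cv2.contourArea);print(cv2.minAreaRect(k),cv2.approxPolyDP(k,6,True)[:,0].tolist())
cv2.imwrite('pics/w2c.png',cv2.resize(im[180:320,200:400],(800,560),interpolation=cv2.INTER_CUBIC)[:,:,::-1])
```

```text
plate [ 547. -192.] amp [ -54. -176.]
plate [528. -85.] amp [-65. -69.]
plate [627. -67.] amp [ 35. -57.]
pocket [535. -29.] amp [-54. -14.]
pocket [528.  84.] amp [-53. 100.]
pocket [625.  93.] amp [ 44. 102.]
pocket [630. -19.] amp [ 42. -10.]
fence [640. -53.] amp [ 49. -44.]
fence [629. 108.] amp [ 49. 116.]
case near top [ 527. -211.] amp [ -75. -194.]
case near top [499. 175.] amp [-75. 193.]
key top [549. 123.] amp [-29. 137.]
key top [558. 154.] amp [-18. 167.]
key top [588. 162.] amp [ 13. 173.]
key top [570. 132.] amp [ -8. 145.]
((283.12469482421875, 250.4342498779297), (93.43116760253906, 118.13678741455078), 83.9909896850586) [[336, 198], [220, 211], [235, 279], [260, 251], [271, 251], [271, 210], [282, 208], [295, 268], [292, 277], [286, 251], [275, 253], [276, 297], [344, 291]]
```

View pics/w2c.png

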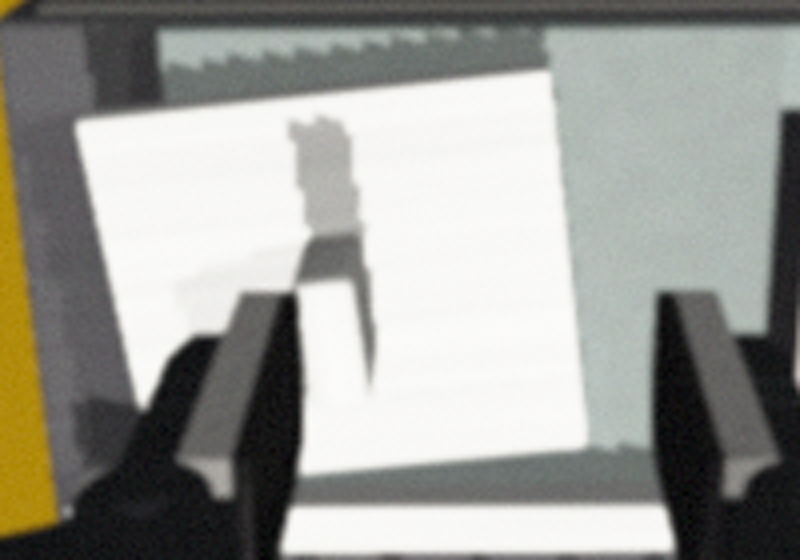

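Run:
```python
from h import *
c=np.load('w2.npy',allow_pickle=True).item()
print('bar near end top',(1000*A.T@(onz(c,281.7,250.2,.127)-O))[:2].round(0))
P=O+A@np.array([-.0095,-.1165,.116]);print(P);togo(P,100.4)
```

```text
bar near end top [ -26. -118.]
[ 0.58685445 -0.12887635  0.116     ]
rot [-0.002 -0.114 -0.002] shift after rot [-38.7 133.1 -61.3] pos [ 0.5196 -0.1019  0.2491] q [-0.38 -0.04  1.92 -0.    1.26 -2.02] F [-0.2 -0.  -0.8] t 10.5667
```

```bash
python3 -m inch '[{"ax":0,"ay":-0.114,"az":0,"x":0,"y":0,"z":0,"hand":0},{"ax":0,"ay":0,"az":0,"x":-19,"y":15,"z":-31,"hand":0},{"ax":0,"ay":0,"az":0,"x":-20,"y":15,"z":-30,"hand":0},{"ax":0,"ay":0,"az":0,"x":0,"y":25,"z":0,"hand":0},{"ax":0,"ay":0,"az":0,"x":0,"y":25,"z":0,"hand":0}]' 30 | head -2
python3 -m inch '[{"ax":0,"ay":0,"az":0,"x":0,"y":25,"z":0,"hand":0},{"ax":0,"ay":0,"az":0,"x":0,"y":18,"z":0,"hand":0},{"ax":0,"ay":0,"az":0,"x":0,"y":10,"z":0,"hand":0},{"ax":0,"ay":0,"az":0,"x":0,"y":0,"z":0,"hand":0},{"ax":0,"ay":0,"az":0,"x":0,"y":0,"z":0,"hand":0}]' 
python3 -c "
from h import *
togo(O+A@np.array([-.0095,-.1165,.116]),100.4)"
```

```text
time: 10.98
eef_pos: [0.5871, -0.1318, 0.1678]
time: 11.4
eef_pos: [0.5862, -0.1305, 0.116]
tcp_rot: [-0.453, -0.542, 0.544, 0.453]
contact_force: [0.3, -0.5, 1.0]
opening: 0.499
rot [-0.002 -0.001 -0.001] shift after rot [ 1.5  0.  -1. ] pos [ 0.5862 -0.1305  0.116 ] q [-0.39  0.26  1.86 -0.    1.03 -2.14] F [ 0.3 -0.5  1. ] t 11.4
```

```bash
python3 -m inch '[{"ax":0,"ay":0,"az":0,"x":0,"y":0,"z":0,"hand":0.5},{"ax":0,"ay":0,"az":0,"x":0,"y":0,"z":0,"hand":1},{"ax":0,"ay":0,"az":0,"x":0,"y":0,"z":0,"hand":1},{"ax":0,"ay":0,"az":0,"x":0,"y":0,"z":0,"hand":1},{"ax":0,"ay":0,"az":0,"x":0,"y":0,"z":0,"hand":1}]' 30
python3 -m inch '[{"ax":0,"ay":0.06,"az":0,"x":0,"y":0,"z":0,"hand":1},{"ax":0,"ay":0.05,"az":0,"x":0,"y":0,"z":0,"hand":1},{"ax":0,"ay":0,"az":0,"x":0,"y":0,"z":-4,"hand":1},{"ax":0,"ay":0,"az":0,"x":0,"y":0,"z":-3,"hand":1},{"ax":0,"ay":0,"az":0,"x":0,"y":0,"z":0,"hand":1}]'
python3 -c "
from h import *
togo(O+A@np.array([-.001,.04,.116]),94.1)"
```

```text
time: 11.82
eef_pos: [0.588, -0.1306, 0.1185]
tcp_rot: [-0.454, -0.543, 0.544, 0.451]
contact_force: [-0.4, -1.1, 6.4]
opening: 0.158
time: 12.23
eef_pos: [0.5939, -0.1301, 0.1185]
tcp_rot: [-0.482, -0.516, 0.519, 0.481]
contact_force: [-4.7, -0.4, 8.5]
opening: 0.155
rot [-0.002  0.001 -0.003] shift after rot [158.2   2.5  -1.6] pos [ 0.5939 -0.1301  0.1185] q [-0.38  0.27  1.84 -0.    1.03 -2.02] F [-4.7 -0.4  8.5] t 12.2333
```

```bash
python3 -m inch '[{"ax":0,"ay":0,"az":0,"x":12,"y":0,"z":-0.5,"hand":1},{"ax":0,"ay":0,"az":0,"x":18,"y":0,"z":0,"hand":1},{"ax":0,"ay":0,"az":0,"x":18,"y":0,"z":0,"hand":1},{"ax":0,"ay":0,"az":0,"x":18,"y":0,"z":0,"hand":1},{"ax":0,"ay":0,"az":0,"x":18,"y":0,"z":0,"hand":1}]'
python3 -m inch '[{"ax":0,"ay":0,"az":0,"x":18,"y":0,"z":0,"hand":1},{"ax":0,"ay":0,"az":0,"x":18,"y":0,"z":0,"hand":1},{"ax":0,"ay":0,"az":0,"x":15,"y":0,"z":0,"hand":1},{"ax":0,"ay":0,"az":0,"x":5,"y":0,"z":0,"hand":1},{"ax":0,"ay":0,"az":0,"x":0,"y":0,"z":0,"hand":1}]'
python3 -c "
from h import *
togo(O+A@np.array([-.001,.042,.116]),94.1)"
```

```text
time: 12.65
eef_pos: [0.59, -0.0468, 0.1185]
tcp_rot: [-0.484, -0.517, 0.518, 0.479]
contact_force: [1.4, -5.1, 5.3]
opening: 0.156
time: 13.07
eef_pos: [0.5855, 0.0107, 0.1181]
tcp_rot: [-0.483, -0.518, 0.519, 0.479]
contact_force: [0.2, 0.9, 6.5]
opening: 0.159
rot [ 0.002  0.003 -0.004] shift after rot [19.2  2.1  0.2] pos [0.5855 0.0107 0.1181] q [-0.15  0.22  1.9  -0.    1.02 -1.8 ] F [0.2 0.9 6.5] t 13.0667
```

```bash
for i in 1; do python3 -m inch '[{"ax":0,"ay":0,"az":0,"x":4,"y":0,"z":-1,"hand":1},{"ax":0,"ay":0,"az":0,"x":4,"y":0,"z":-1,"hand":1},{"ax":0,"ay":0,"az":0,"x":3,"y":0,"z":0,"hand":1}]'|sed -n '2p;4p'; done
python3 -m inch '[{"ax":0,"ay":0,"az":0,"x":3,"y":0,"z":0,"hand":1},{"ax":0,"ay":0,"az":0,"x":2,"y":0,"z":0,"hand":1}]'|sed -n '2p;4p'
python3 -m inch '[{"ax":0,"ay":0,"az":0,"x":2,"y":1,"z":0,"hand":1},{"ax":0,"ay":0,"az":0,"x":0,"y":1,"z":0,"hand":1}]'|sed -n '2p;4p'
python3 -c "
from h import *
togo(O+A@np.array([-.001,.042,.116]),94.1)"
```

```text
eef_pos: [0.5863, 0.0191, 0.1177]
contact_force: [-1.3, -6.9, 5.7]
eef_pos: [0.5859, 0.024, 0.1175]
contact_force: [-0.8, -6.7, 5.0]
eef_pos: [0.5858, 0.0257, 0.1167]
contact_force: [-6.4, -5.5, 14.8]
rot [-0.     0.003 -0.009] shift after rot [4.3 0.7 1.5] pos [0.5858 0.0257 0.1167] q [-0.13  0.23  1.89 -0.01  1.02 -1.77] F [-6.4 -5.5 14.8] t 13.65
```

```bash
for i in 1; do python3 -m inch '[{"ax":0,"ay":0,"az":0,"x":2,"y":0,"z":0,"hand":1},{"ax":0,"ay":0,"az":0,"x":0,"y":0,"z":0,"hand":1}]'|sed -n '2p;4p'; done
python3 -m inch '[{"ax":0,"ay":0,"az":0,"x":2,"y":0,"z":0,"hand":1},{"ax":0,"ay":0,"az":0,"x":0,"y":0,"z":0,"hand":1}]'|sed -n '2p;4p'
python3 -m inch '[{"ax":0,"ay":0,"az":0,"x":1.5,"y":0,"z":0,"hand":1},{"ax":0,"ay":0,"az":0,"x":0,"y":0,"z":0,"hand":1}]'|sed -n '2p;4p'
python3 -c "
from h import *
togo(O+A@np.array([-.001,.042,.116]),94.1)"
```

```text
eef_pos: [0.5858, 0.027, 0.1166]
contact_force: [-4.4, -7.9, 9.4]
eef_pos: [0.5856, 0.0289, 0.1165]
contact_force: [-3.2, -7.6, 8.8]
eef_pos: [0.585, 0.0322, 0.1152]
contact_force: [0.6, 1.5, -2.4]
rot [-0.     0.001 -0.005] shift after rot [-2.3 -0.8  1.2] pos [0.585  0.0322 0.1152] q [-0.12  0.23  1.89 -0.01  1.02 -1.76] F [ 0.6  1.5 -2.4] t 14.15
```

The contact force vanished and the plate now hangs over the pocket, so I'll lower it.

```bash
python3 -m inch '[{"ax":0,"ay":0,"az":0,"x":0,"y":2,"z":0,"hand":1},{"ax":0,"ay":0,"az":0,"x":0,"y":2,"z":0,"hand":1}]'|sed -n '2p;4p'
python3 -m inch '[{"ax":0,"ay":0,"az":0,"x":0,"y":1.5,"z":0,"hand":1},{"ax":0,"ay":0,"az":0,"x":0,"y":0,"z":0,"hand":1}]'|sed -n '2p;4p'
python3 -c "
from h import *
togo(O+A@np.array([-.001,.042,.110]),94.1)"
```

```text
eef_pos: [0.5842, 0.0335, 0.1103]
contact_force: [-6.1, -2.2, 14.2]
eef_pos: [0.5841, 0.0336, 0.1103]
contact_force: [-7.7, -0.9, 12.4]
rot [-0.004  0.001 -0.003] shift after rot [-3.7  0.3  0.4] pos [0.5841 0.0336 0.1103] q [-0.11  0.24  1.9  -0.    1.01 -1.76] F [-7.7 -0.9 12.4] t 14.4833
```

```bash
python3 -m inch '[{"ax":0,"ay":0,"az":0,"x":0,"y":0,"z":0,"hand":0.5},{"ax":0,"ay":0,"az":0,"x":0,"y":0,"z":0,"hand":0.2},{"ax":0,"ay":0,"az":0,"x":0,"y":0,"z":0,"hand":0.2},{"ax":0,"ay":0,"az":0,"x":0,"y":-15,"z":0,"hand":0.2},{"ax":0,"ay":0,"az":0,"x":0,"y":-25,"z":0,"hand":0.2}]'
python3 -m inch '[{"ax":0,"ay":0,"az":0,"x":0,"y":-30,"z":0,"hand":0.2},{"ax":0,"ay":0,"az":0,"x":20,"y":-35,"z":20,"hand":0.2},{"ax":0,"ay":0,"az":0,"x":20,"y":-35,"z":20,"hand":0.2},{"ax":0,"ay":0,"az":0,"x":20,"y":0,"z":20,"hand":0.2},{"ax":0,"ay":0,"az":0,"x":0,"y":0,"z":0,"hand":0.2}]' | head -1
python3 -m inch '[{"ax":0,"ay":0,"az":0,"x":0,"y":0,"z":0,"hand":0.2}]' | head -1
python3 -c "
from h import *
togo(O+A@np.array([0,.17,.12]),94.1)
c=cam('wrist');save(c,'w3');np.save('w3.npy',c,allow_pickle=True)"
```

```text
time: 14.9
eef_pos: [0.5818, 0.0343, 0.1444]
tcp_rot: [-0.479, -0.515, 0.52, 0.484]
contact_force: [0.2, 0.0, -0.5]
opening: 0.398
time: 15.32
time: 15.4
rot [-0.001  0.002 -0.002] shift after rot [ 65.9 123.1 -57.8] pos [0.523  0.0877 0.2431] q [-0.02 -0.03  1.93 -0.    1.25 -1.67] F [-0.4 -0.1 -0.7] t 15.4
```

View pics/w3.png

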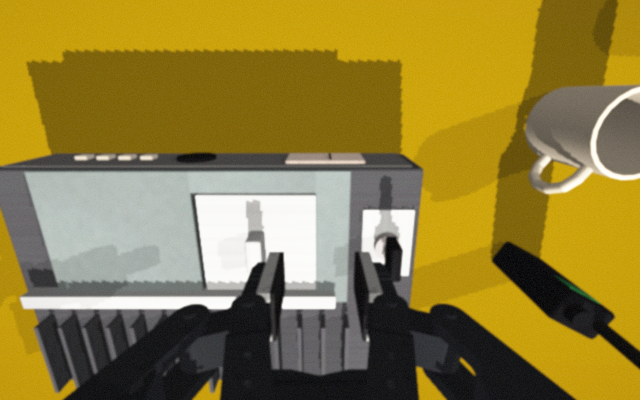

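The plate sits square in the pocket with a thin dark gap around it. The key's grip is at about (393,255) on the white panel spanning (362–415, 208–277).

Run:
```python
from h import *
c=np.load('w3.npy',allow_pickle=True).item()
f=lambda n,u,v,z:print(n,(1000*A.T@(onz(c,u,v,z)-O))[:2].round(1))
for p in((362,208),(415,210),(410,277),(360,272)):f('panel',*p,.086)
im=c['img'];m=(im.max(2)<45)
for v in (236,240,244,248,252,256,260):
    print(v,[u for u in np.where(m[v,375:410])[0]+375][::1])
for p in((195,195),(315,195),(315,290),(205,290)):f('plate',*p,.093)
print('expected key px',[proj(c,O+A@np.array([x,y,.13])).round(0).tolist() for x,y in((-16,165),(-16,175),(16,165),(16,175))])
```

```text
panel [-37.1 143.8]
panel [-35.2 193.9]
panel [ 37.1 195.7]
panel [ 31.5 144.7]
236 []
240 [np.int64(387), np.int64(388), np.int64(389), np.int64(390), np.int64(391), np.int64(392), np.int64(393), np.int64(394), np.int64(395)]
244 [np.int64(387), np.int64(388), np.int64(389), np.int64(390), np.int64(391), np.int64(392), np.int64(393), np.int64(394), np.int64(395), np.int64(396), np.int64(397)]
248 [np.int64(386), np.int64(387), np.int64(388), np.int64(389), np.int64(390), np.int64(391), np.int64(392), np.int64(393), np.int64(394), np.int64(395), np.int64(396), np.int64(397), np.int64(398), np.int64(399)]
252 [np.int64(386), np.int64(387), np.int64(388), np.int64(389), np.int64(390), np.int64(391), np.int64(392), np.int64(393), np.int64(394), np.int64(395), np.int64(396), np.int64(397), np.int64(398), np.int64(399), np.int64(400)]
256 [np.int64(386), np.int64(387), np.int64(388), np.int64(389), np.int64(390), np.int64(391), np.int64(392), np.int64(393), np.int64(394), np.int64(395), np.int64(396), np.int64(397), np.int64(398), np.int64(399)]
260 [np.int64(386), np.int64(387), np.int64(388), np.int64(389), np.int64(390), np.int64(391), np.int64(392), np.int64(393), np.int64(394), np.int64(395), np.int64(396), np.int64(397), np.int64(398), np.int64(399)]
plate [-51.8  -9.4]
plate [-52.   99.6]
plate [48.  99.3]
plate [ 48.3 -11.3]
expected key px [[-10157.0, 1145.0], [-10749.0, 1140.0], [11011.0, 1208.0], [11705.0, 1213.0]]
```

```bash
python3 -m inch '[{"ax":0,"ay":0,"az":0,"x":33,"y":0,"z":-29,"hand":0.2},{"ax":0,"ay":0,"az":0,"x":33,"y":0,"z":-29,"hand":0.2},{"ax":0,"ay":0,"az":0,"x":0,"y":30,"z":0,"hand":0.2},{"ax":0,"ay":0,"az":0,"x":0,"y":30,"z":0,"hand":0.2},{"ax":0,"ay":0,"az":0,"x":0,"y":0,"z":0,"hand":0.2}]' 40|head -1
python3 -c "
from h import *
togo(O+A@np.array([0,.17,.114]),94.1)"
```

```text
time: 15.87
rot [-0.016  0.    -0.003] shift after rot [ 4.8 60.  -5.9] pos [0.5703 0.1524 0.174 ] q [ 0.09  0.18  1.84 -0.    1.14 -1.55] F [-1.1 -0.8 -2. ] t 15.8667
```

```bash
python3 -m inch '[{"ax":0,"ay":0,"az":0,"x":0,"y":10,"z":0,"hand":0.2},{"ax":0,"ay":0,"az":0,"x":0,"y":0,"z":0,"hand":0.2},{"ax":0,"ay":0,"az":0,"x":0,"y":0,"z":0,"hand":0.2}]' |head -1
python3 -c "
from h import *
togo(O+A@np.array([0,.17,.114]),94.1)"
```

```text
time: 16.12
rot [-0.    -0.    -0.002] shift after rot [ 5.  59.6 -1.6] pos [0.5746 0.1525 0.1736] q [ 0.09  0.18  1.84 -0.    1.13 -1.55] F [-0.1 -0.4 -0.7] t 16.1167
```

```bash
python3 -m inch '[{"ax":0,"ay":0,"az":0,"x":5,"y":0,"z":-1.5,"hand":0.2},{"ax":0,"ay":0,"az":0,"x":0,"y":20,"z":0,"hand":0.2},{"ax":0,"ay":0,"az":0,"x":0,"y":20,"z":0,"hand":0.2},{"ax":0,"ay":0,"az":0,"x":0,"y":19.5,"z":0,"hand":0.2},{"ax":0,"ay":0,"az":0,"x":0,"y":0,"z":0,"hand":0.2}]' |tail -4
python3 -m inch '[{"ax":0,"ay":0,"az":0,"x":0,"y":0,"z":0,"hand":0.6},{"ax":0,"ay":0,"az":0,"x":0,"y":0,"z":0,"hand":1},{"ax":0,"ay":0,"az":0,"x":0,"y":0,"z":0,"hand":1},{"ax":0,"ay":0,"az":0,"x":0,"y":0,"z":0,"hand":1},{"ax":0,"ay":0,"az":0,"x":0,"y":0,"z":0,"hand":1}]'
python3 -c "
from h import *
togo(O+A@np.array([0,.17,.114]),94.1)"
```

```text
eef_pos: [0.5732, 0.1579, 0.1109]
tcp_rot: [-0.481, -0.516, 0.52, 0.483]
contact_force: [-1.5, 0.0, -0.3]
opening: 0.398
time: 16.95
eef_pos: [0.5763, 0.1575, 0.1157]
tcp_rot: [-0.483, -0.517, 0.518, 0.48]
contact_force: [-0.3, -3.7, 4.4]
opening: 0.109
rot [ 0.002  0.001 -0.003] shift after rot [0.1 1.7 0.5] pos [0.5763 0.1575 0.1157] q [ 0.1   0.25  1.87 -0.    1.02 -1.54] F [-0.3 -3.7  4.4] t 16.95
```

The key is gripped (about 9 mm opening), so I'll turn it.

```bash
python3 -m inch '[{"ax":0,"ay":0.12,"az":0,"x":0,"y":0,"z":0,"hand":1},{"ax":0,"ay":0.12,"az":0,"x":0,"y":0,"z":0,"hand":1},{"ax":0,"ay":0.12,"az":0,"x":0,"y":0,"z":0,"hand":1},{"ax":0,"ay":0.12,"az":0,"x":0,"y":0,"z":0,"hand":1},{"ax":0,"ay":0.12,"az":0,"x":0,"y":0,"z":0,"hand":1}]'|tail -3
python3 -m inch '[{"ax":0,"ay":0.12,"az":0,"x":0,"y":0,"z":0,"hand":1},{"ax":0,"ay":0.12,"az":0,"x":0,"y":0,"z":0,"hand":1},{"ax":0,"ay":0.12,"az":0,"x":0,"y":0,"z":0,"hand":1},{"ax":0,"ay":0.12,"az":0,"x":0,"y":0,"z":0,"hand":1},{"ax":0,"ay":0.12,"az":0,"x":0,"y":0,"z":0,"hand":1}]'|tail -3
python3 -m inch '[{"ax":0,"ay":0,"az":0,"x":0,"y":0,"z":0,"hand":1},{"ax":0,"ay":0,"az":0,"x":0,"y":0,"z":0,"hand":1},{"ax":0,"ay":0,"az":0,"x":0,"y":0,"z":0,"hand":1},{"ax":0,"ay":0,"az":0,"x":0,"y":0,"z":0,"hand":1},{"ax":0,"ay":0,"az":0,"x":0,"y":0,"z":0,"hand":1}]'
python3 -c "
from h import *
togo(O+A@np.array([0,.17,.114]),94.1);s=get_state();print(s['wrist_torque'].round(2))
c=cam('wrist');m=c['img'][150:330,330:480];print(m.shape)"
```

```text
tcp_rot: [0.616, 0.351, -0.351, -0.612]
contact_force: [-1.8, -5.8, 4.8]
opening: 0.105
tcp_rot: [0.692, 0.154, -0.154, -0.688]
contact_force: [-3.4, -6.7, 6.3]
opening: 0.107
time: 18.2
eef_pos: [0.576, 0.1566, 0.1157]
tcp_rot: [0.692, 0.156, -0.156, -0.688]
contact_force: [-2.8, -6.6, 5.5]
opening: 0.109
rot [ 0.004 -1.198 -0.004] shift after rot [1.  1.7 0. ] pos [0.576  0.1566 0.1157] q [ 0.1   0.25  1.87 -0.01  1.02 -0.34] F [-2.8 -6.6  5.5] t 18.2
[-1.01  0.38  0.09]
(180, 150, 3)
```

```bash
python3 -m inch '[{"ax":0,"ay":0,"az":0,"x":0,"y":0,"z":0,"hand":0.4},{"ax":0,"ay":0,"az":0,"x":0,"y":0,"z":0,"hand":-0.2},{"ax":0,"ay":0,"az":0,"x":0,"y":0,"z":0,"hand":-0.2},{"ax":0,"ay":0,"az":0,"x":0,"y":0,"z":0,"hand":-0.2},{"ax":0,"ay":0,"az":0,"x":0,"y":0,"z":0,"hand":-0.2}]'|tail -2
python3 -m inch '[{"ax":0,"ay":0,"az":0,"x":0,"y":-20,"z":0,"hand":-0.2},{"ax":0,"ay":0,"az":0,"x":0,"y":-30,"z":0,"hand":-0.2},{"ax":0,"ay":0,"az":0,"x":0,"y":-35,"z":0,"hand":-0.2},{"ax":0,"ay":0,"az":0,"x":0,"y":-35,"z":0,"hand":-0.2},{"ax":0,"ay":0,"az":0,"x":0,"y":-35,"z":0,"hand":-0.2}]'|tail -2
python3 -m inch '[{"ax":0,"ay":0,"az":0,"x":0,"y":-35,"z":10,"hand":-0.2},{"ax":0,"ay":0,"az":0,"x":0,"y":0,"z":30,"hand":-0.2},{"ax":0,"ay":0,"az":0,"x":0,"y":0,"z":30,"hand":-0.2},{"ax":0,"ay":0,"az":0,"x":0,"y":0,"z":30,"hand":-0.2},{"ax":0,"ay":0,"az":0,"x":0,"y":0,"z":0,"hand":-0.2}]'
python3 -c "
from h import *
togo(O+A@np.array([0,.17,.114]),94.1)
c=cam('scene');s=c['img'][160:330,280:450];c=cam('wrist')
a=cv2.resize(s,(400,400),interpolation=cv2.INTER_CUBIC);cv2.imwrite('pics/end.png',np.hstack([a,c['img'][:,120:520]])[:,:,::-1])"
```

```text
contact_force: [-0.2, 0.1, 0.2]
opening: 0.601
contact_force: [1.1, -1.0, 0.2]
opening: 0.598
time: 19.5
eef_pos: [0.5301, 0.2529, 0.3036]
tcp_rot: [-0.689, -0.156, 0.157, 0.69]
contact_force: [-0.3, -0.3, 0.3]
opening: 0.597
rot [-0.002 -1.195 -0.   ] shift after rot [-98.4 189.6 -38.8] pos [0.5301 0.2529 0.3036] q [ 0.27  0.05  1.73  0.    1.36 -0.18] F [-0.3 -0.3  0.3] t 19.5
```

View pics/end.png

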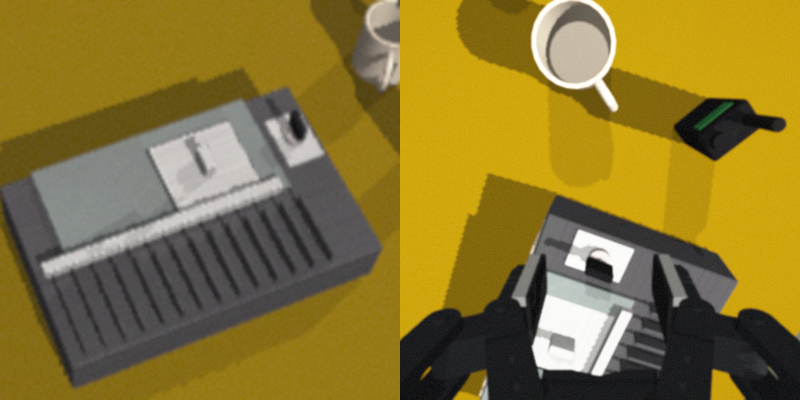

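The end views show the plate home in the pocket at (205,160) and the key back at rest at (296,125). The gripper is clear, and the mug and radio are standing.

```bash
python3 -c "
from plant import sign_off,get_state
print(get_state()['contact_force'].round(1));print(sign_off())"
```

```text
[ 1.  -1.2  0.1]
the job is handed in; nothing more can be done
None
```

The job is handed in at about 19.5 s of robot time. No verdict is reported, so what follows rests on my own checks.

- **Laying:** I took the plate by its top edge out of the stand and tilted it forward. I laid it flat, handle up, at about amplifier y −116 mm, and let go.
- **Sliding:** I gripped the handle, squared the plate to the fence and slid it along without lifting. At about y 44 mm the contact force vanished. Lowering the gripped plate then brought the tool 8 mm below its sliding height, so the plate is home. The wrist picture showed it square in the pocket with a thin gap around it.
- **Key:** I gripped the key and turned it 1.2 rad clockwise, held it for about 0.4 s and let go. The grip opening stayed at about 9 mm throughout, so the key turned with the fingers. I had no direct reading of its angle.
- **Last pictures:** The key was back at rest, the plate home, the gripper clear, and the mug and handheld radio where they had been. The logbook was not in the last picture, but the arm never went near it.

Two things were less clean than planned:
- **First moves refused:** My first set of moves was refused whole because the rows left out fields.
- **Joint 3 at its limit:** It read 2.485 rad while I backed away from the laid plate, against a stated range of 2.48. I moved out sideways from there, and nothing was flagged.

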